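Check the lacquer on a copper dish cover with a pen gauge

ROBOT

A 6-joint arm with a two-finger parallel gripper is mounted at the origin on the work surface. World frame = base frame: x ahead of the robot, y to its left, z up, the work surface at z = 0. Lengths are in m, angles in rad, forces in N, time in s.
With the tool pointing down it reaches from about 0.35 to 1 m from the base axis. Payload 7.1 kg.
Tool frame: the origin (TCP) lies on the centre line of the jaws, within the pads' length; the fingertips stand 19 mm ahead of it and the grasp point (between the pads) is the TCP (ctrl.finger_overhang is the distance from the TCP to the fingertips, in m); x points along the fingers, y is the direction in which the jaws open and shut, and the axes are right-handed (so a half turn about x gives the same grasp; the last joint's range is limited). The gripper opens to 85 mm and grips with 20 to 120 N. Pads are 22 mm wide; open, the fingers measure 114 mm over their backs; the gripper's body (76 mm by 85 mm) begins 54 mm behind the grasp point. The pads swing forward as they close: fully open they stand 13 mm farther back than shut.
Start: joints at [1.213, 0.423, 1.63, -0, 1.089, -0.019], TCP at [0.208, 0.589, 0.25] pointing down, gripper open.
Joint ranges: [-3, 3], [-0.9, 2.11], [0.09, 2.58], [-1.31, 4.45], [0.11, 2.69], [-2.54, 2.54]. Speed limits (rad/s): [2.39, 2.39, 3.01, 3.14, 3.14, 3.14].

INTERFACE

Orientations are given as a unit quaternion [w, x, y, z].
In Python, from bench import ctrl, eyes gives the robot as it stands. The module is installed in compiled form; this text tells all that it offers.
- The arm moves only by the tool jog_arm, never from a script. Its argument "deltas" is one flat list of numbers, 7 for each row, row after row: the turn, a rotation vector about the tool's x, y, z in rad, then the shift along the tool's x, y, z in m, then the opening, from 0 (shut) to 1 (fully open). A call has 1 to 10 rows; each row is the pose to reach, as a shift and turn from the pose commanded when the call began, along the tool's axes at that moment; what a row does not reach only later rows make up. A row lasts 1/10 s, in which the tool goes at most 50 mm and 8.59 degrees, less where a joint would pass 70% of its speed; a pose out of reach is approached as far as the arm can. A call with a gripper value outside its range is refused whole. The fingers move at their own pace and stop on an object; the grip force is fixed at half the most. Time passes only in rows, so rows that repeat a pose let the fingers close. It gives the time, the measured TCP pose, the force and the opening at its end, in the units of the state.
- ctrl.get_state(): the state, without advancing time (a new reading comes with each control period).
- eyes.camera(name): name is "side" or "top"; returns the picture (400x640x3 uint8, red, green, blue); there is no depth.
- eyes.camera_model(name): a dict with "K" (3x3 intrinsics, pixels), "k1" (the pictures are not rectified: a ray, as slopes to the right and down, at radius r is drawn at 1 + k1 r^2 times it, then the intrinsics apply), "R" (3x3) and "t" (3): a world point X has camera coordinates R X + t. Camera axes: x right, y down, z forward; pixel columns grow to the right and rows downward; lengths in m; the calibration is good to about 2 mm. A picture is of the moment at which its call begins. camera_model takes no time and is no camera call.
- ctrl.job_done(): hands the job in, once; it reports no verdict.
The state is a dict: "t": time; "joint_pos": joint angles; "dq": joint speeds; "tau": joint torques, N m; "ee_pos": TCP position; "tool_rot": TCP orientation; "force": force on the tool from outside, world axes, zero at the start; "wrist_torque": the same for the moment, N m; "finger_gap": finger opening in m.
Only numpy, scipy, OpenCV 4.12 (cv2) and the standard library are available. Lean on these libraries where they do the work, as an engineer would, in place of code of your own. Each camera call takes 0.05 s, during which the arm holds its last target.

TASK

Take the orange coating gauge out of its stand and zero it by pressing its tip, upright and lightly, on the bare copper disc of the zero plate for about a second. Then measure the lacquer on the copper cover that bears the blue ring: press the tip lightly inside the ring with the gauge square to the sloping copper there, each time only until the spring tip is about half-way in. Finish while holding the gauge pressed there in the gripper, without shoving the cover or disturbing the other things on the bench.

Things in the scene. Friction and masses are not known exactly. Their poses are not given: they have to be found in the camera images.
- gauge_grip (a point): centre of the gauge's orange body, 28 (its x) x 22 (its y) x 80 mm (its z; +z towards the rear, up while in the stand); grip its flat sides from above. Under it a black nose, 14 mm across, 30 mm long, then a steel tip, standing out 10 mm, so the free tip's end is 80 mm from here along -z. Mass 0.1 kg. It starts upright, tip down, its body's lower end resting on the stand
- tip_end (a point): the very end of the gauge's steel tip (7 mm across, round end), on its axis; axes parallel to the gauge's
- gauge_tip (a joint): how far the spring tip is pushed into the nose: 0 free (out), 0.008 m at its stop. It takes about 1 N to start it moving, 3 N at 0.004 and 5 N at 0.008
- stand: fixed black block 66 x 66 x 50 mm on a 76 mm square steel foot, holding the gauge in a hole 17 mm across and 45 mm deep in the middle of its top; origin at the centre of its underside. The gauge is drawn straight up, 45 mm frees it
- zero_plate: fixed zero plate: grey square holder 76 x 76 mm, 8 mm thick, with a bare copper disc 50 mm across in the middle whose level top is 12 mm above the bench; origin at the centre of its underside
- zero_top (a point): centre of the top of the zero plate's copper disc; z is up
- lid: the copper dish cover to measure, loose on the bench, 0.3 to 0.55 kg; round, 178 mm across at the rim, a low upright band up to 32 mm, then a cone rising at 30 degrees to a small knob, 98 mm high in all. Origin at the centre of its underside, z up; the blue ring is on its -x side
- mark: the painted blue ring, 33 mm across with a clear middle 23 mm across, on the sloping side of that cover, 52 mm out from the cover's axis and 48 mm above the bench. Origin at the ring's centre on the copper; its z is the outward normal of the copper there (30 degrees from vertical), the gauge's z is to lie along it
- lid_plain: bystander: a second cover of the same shape without a ring, origin at the centre of its underside
- bowl: bystander: copper bowl 124 mm across, 52 mm high, origin at the centre of its underside
- tinned_pot: bystander: silvery tinned pot 96 mm across, 87 mm high, origin at the centre of its underside
- hammer: bystander: hammer lying on the bench, origin on its underside
Things that resemble listed ones, but are neither listed nor needed, are in the scene too. Leave any red or yellow look-alike of the lid alone.

How it is judged:
On the way:
1. the gauge, in the gripper, is pressed upright and lightly on the zero plate's copper disc for half a second (contact force between the fingers and gauge above 1 N and contact force between gauge and zero_plate between 0.8 and 7 N and value of joint gauge_tip between 0.0015 and 0.0072 m and angle between tip_end's own z axis and vertical below 0.15 rad and distance between tip_end and zero_top below 0.023 m), for 0.5 s.
At the end, for the whole second after the job is handed in: the gripper holds the gauge with its tip end within 9 mm of the ring's centre, the tip pushed in between 1.5 and 7.2 mm, the contact force on the cover between 0.8 and 7 N, the gauge's axis within 0.15 rad of the copper's normal, and the cover flat on the bench, still, within 15 mm of where it began (contact force between the fingers and gauge above 1 N and contact force between gauge and lid between 0.8 and 7 N and value of joint gauge_tip between 0.0015 and 0.0072 m and distance between tip_end and mark below 0.009 m and angle between the z axis of tip_end and the z axis of mark, either way round below 0.15 rad and angle between lid's own z axis and vertical below 0.05 rad and linear speed of lid below 0.01 m/s and distance of lid from where it was at the start of the episode below 0.015 m); the arm keeps its last pose, push and grip.
It fails at once if the cover is shoved more than 15 mm (distance of lid from where it was at the start of the episode above 0.015 m).
It fails at once if the gauge is rammed on the cover or on the zero plate (over 15 N) (contact force between gauge and lid above 15 N or contact force between gauge and zero_plate above 15 N).
It fails at once if another thing on the bench is shifted by more than 15 mm (distance of any of lid_plain, bowl, tinned_pot, hammer from where it was at the start of the episode above 0.015 m).
It also fails if it takes over 43 s, if anything falls off the work surface, if the arm or the gripper's body presses on something with over 40 N, if the wrist force passes 120 N, or if a joint passes its speed limit or range.

## Working session

There is one attempt and no reset: what is moved stays moved. The work goes in short steps, Python scripts to look and compute and a tool call to move; the robot and the scene stay as the last step left them, time stands still between calls to the robot, and variables do not carry over. Pictures are saved under pics/ and viewed, and the job is handed in when it is done.

Besides the shell and the picture viewer there is one more tool, called after ">>>" by a JSON object that holds its "fn" and its "kwargs". jog_arm: Moves the arm, as the interface text tells. Its arguments: {"type":"object","properties":{"deltas":{"type":"array","items":{"type":"number"}}},"required":["deltas"]}

```bash
mkdir -p pics; python3 - <<'E'
from bench import ctrl, eyes
import cv2
for n in("side","top"):
    im=eyes.camera(n); cv2.imwrite(f"pics/{n}0.png",im[:,:,::-1]); m=eyes.camera_model(n); print(n,m)
print(ctrl.get_state(), ctrl.finger_overhang)
E
```

```text
side {'K': array([[505.56185294,   0.        , 327.46648217],
       [  0.        , 505.56185294, 203.77745036],
       [  0.        ,   0.        ,   1.        ]]), 'k1': -0.010653300407221327, 'R': array([[-0.99820314, -0.05780784, -0.01577174],
       [-0.03194707,  0.73611173, -0.67610569],
       [ 0.05069397, -0.67438696, -0.73663583]]), 't': array([ 0.57212934, -0.02247438,  1.74629938])}
top {'K': array([[377.70389154,   0.        , 318.67468972],
       [  0.        , 377.70389154, 199.77845294],
       [  0.        ,   0.        ,   1.        ]]), 'k1': -0.07532096024858224, 'R': array([[-9.87312857e-03, -9.99950902e-01, -8.45372918e-04],
       [-9.83962746e-01,  9.86583688e-03, -1.78101038e-01],
       [ 1.78100634e-01, -9.26598986e-04, -9.84011842e-01]]), 't': array([0.12061152, 0.56877806, 1.16209443])}
{'t': 0.1, 'joint_pos': array([ 1.21299113e+00,  4.23769386e-01,  1.63062028e+00, -2.08745222e-06,
        1.08861705e+00, -1.90030294e-02]), 'dq': array([ 0.00010706, -0.00236268, -0.00359171,  0.00127258, -0.00077538,
       -0.00132313]), 'tau': array([-5.21348265e-04, -5.58423758e+01, -2.82444674e+01, -1.30115541e-04,
        2.99362750e-03,  2.46864596e-05]), 'ee_pos': array([0.20753434, 0.58903154, 0.24961768]), 'tool_rot': array([ 0.69689209,  0.11872098,  0.69707807, -0.11970343]), 'force': array([-0.19321272, -0.04286992, -0.3981572 ]), 'wrist_torque': array([-0.00940304, -0.06330275, -0.01185651]), 'finger_gap': 0.08501425799241033} 0.019
```

View pics/side0.png

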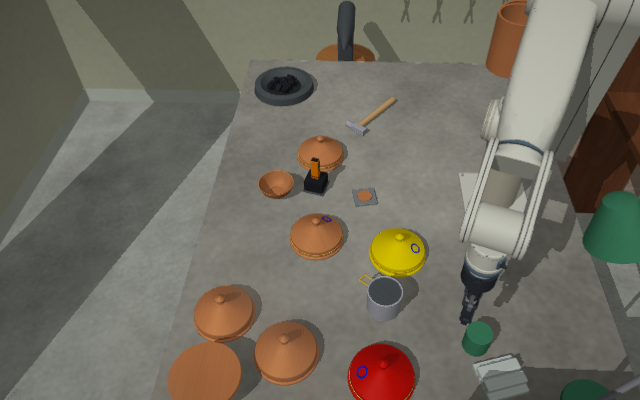

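View pics/top0.png

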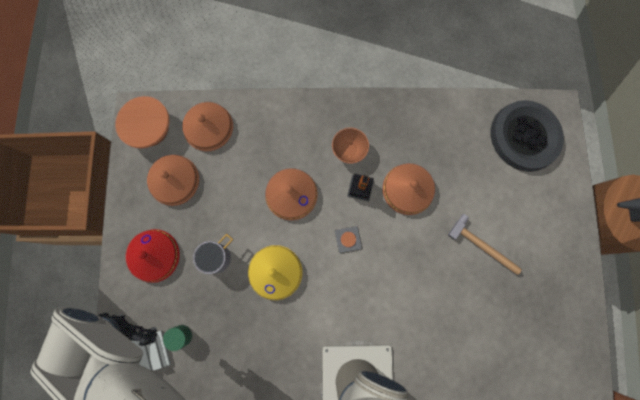

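```bash
cat > h.py <<'E'
import numpy as np, cv2
from bench import eyes
def ray(n,u,v):
    m=eyes.camera_model(n);K=m["K"]
    d=np.array([(u-K[0,2])/K[0,0],(v-K[1,2])/K[1,1]]);x=d.copy()
    for _ in range(20): x=d/(1+m["k1"]*(x@x))
    r=m["R"].T@np.array([*x,1]);return -m["R"].T@m["t"],r/np.linalg.norm(r)
def plane(n,u,v,z):
    o,r=ray(n,u,v);return o+r*(z-o[2])/r[2]
def tri(p,q):
    a,r=ray("side",*p);b,s=ray("top",*q)
    k=np.linalg.lstsq(np.c_[r,-s],b-a,rcond=None)[0]
    A=a+k[0]*r;B=b+k[1]*s;return (A+B)/2,np.linalg.norm(A-B)
def proj(n,X):
    m=eyes.camera_model(n);c=m["R"]@np.asarray(X)+m["t"];s=c[:2]/c[2];s=s*(1+m["k1"]*(s@s))
    return m["K"][:2,:2]@s+m["K"][:2,2]
E
python3 - <<'E'
import cv2,numpy as np
s=cv2.imread("pics/side0.png");t=cv2.imread("pics/top0.png")
def crop(im,x,y,w,h,k): return cv2.resize(im[y:y+h,x:x+w],None,fx=k,fy=k,interpolation=cv2.INTER_CUBIC)
a=crop(t,260,120,180,140,4);cv2.imwrite("pics/tc.png",a)
a=crop(s,250,125,140,140,4);cv2.imwrite("pics/sc.png",a)
def masks(im):
    h=cv2.cvtColor(im,cv2.COLOR_BGR2HSV)
    return {"blue":cv2.inRange(h,(112,90,40),(150,255,255)),"cop":cv2.inRange(h,(3,80,60),(16,255,255))}
for n,im in(("side",s),("top",t)):
    for k,m in masks(im).items():
        c,l,st,ce=cv2.connectedComponentsWithStats(m)
        for i in range(1,c):
            if st[i,4]>12: print(n,k,st[i],ce[i].round(1))
E
```

```text
side blue [322 216   9   6  26] [326.1 218.7]
side blue [411 244   9   9  25] [414.3 248.1]
side blue [356 366  12  13  61] [361.9 371.6]
side cop [ 486    0   42   78 2113] [506.3  37.3]
side cop [ 606   37   34   80 1482] [627.3  84.3]
side cop [316  44  22  17 293] [328.2  53.3]
side cop [353  44  22  18 288] [361.9  53.5]
side cop [597  99   7  15  19] [600.2 105.1]
side cop [603 106   8  13  46] [606.2 112.9]
side cop [631 122   9  33 145] [636.5 138.7]
side cop [ 297  136   47   44 1345] [320.1 154.4]
side cop [594 162  38  47 584] [614.2 182.1]
side cop [258 170  36  29 808] [275.7 183.6]
side cop [357 190  15  11 127] [364.3 195.3]
side cop [ 289  213   55   47 1903] [315.8 236.4]
side cop [ 167  285   89  115 6451] [213.2 347. ]
side cop [ 254  321   65   65 3310] [285.8 353.2]
side cop [347 363  17  37  75] [351.6 382.5]
side cop [403 376  13  24  62] [410.8 388.3]
top blue [299 196   9  10  41] [303.3 200.7]
top blue [142 235   9   8  21] [146.1 239. ]
top cop [    0     0   102   245 11467] [ 43.  147.6]
top cop [ 115   96   55   53 2232] [142.1 122. ]
top cop [ 182  102   51   49 1960] [207.1 126.2]
top cop [ 332  128   37   36 1047] [350.1 145.2]
top cop [ 147  155   52   51 2091] [172.5 179.6]
top cop [ 382  163   53   52 2128] [408.2 188.8]
top cop [ 265  168   53   52 2015] [290.3 193.6]
top cop [358 175  10  15  73] [361.6 183. ]
top cop [ 594  174   46   80 2869] [617.2 214.6]
top cop [301 198   4   5  17] [302.8 200.1]
top cop [150 229  29  54 248] [167.4 255. ]
top cop [461 229  60  45 482] [491.3 251.5]
top cop [341 232  15  15 186] [348. 239.]
top cop [614 392  20   8  89] [620.6 396.7]
```

View pics/tc.png

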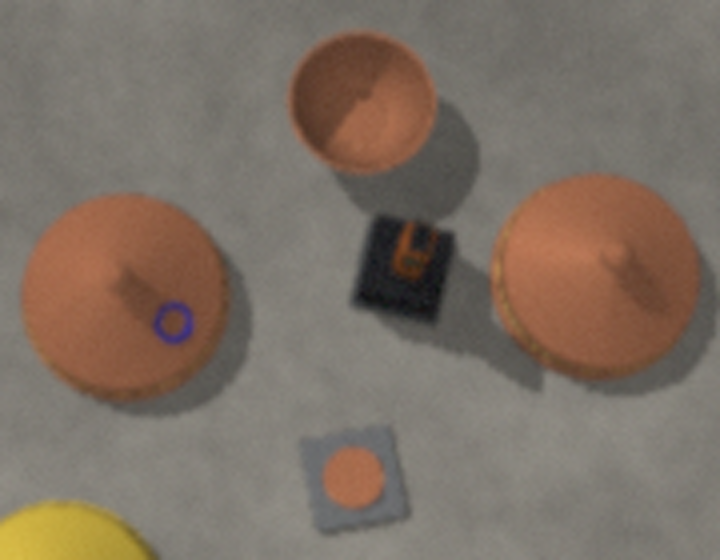

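View pics/sc.png

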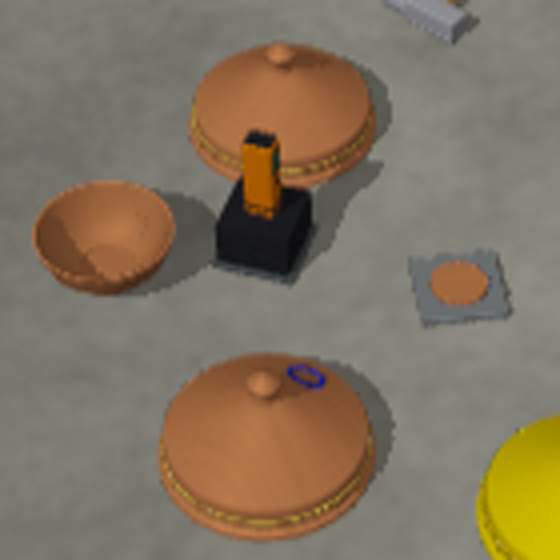

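```bash
python3 - <<'E'
import cv2,numpy as np
from h import *
from scipy.optimize import least_squares
s=cv2.imread("pics/side0.png");t=cv2.imread("pics/top0.png")
for n in("side","top"): print(n,ray(n,320,200)[0])
print("ring tri",tri((326.3,219.0),(303.4,200.8)), plane("top",303.4,200.8,.048),plane("side",326.3,219,.048))
print("zero",tri((364.3,195.3),(348,239)),plane("top",348,239,.012),plane("side",364.3,195.3,.012))
for n,im,sd in(("top",t,(290,190)),("side",s,(315,240))):
    h=cv2.cvtColor(im,cv2.COLOR_BGR2HSV)
    m=cv2.inRange(h,(0,70,40),(25,255,255))|cv2.inRange(h,(112,80,40),(150,255,255))
    c,l=cv2.connectedComponents(m); m=(l==l[sd[1],sd[0]]).astype(np.uint8)*255
    ct=max(cv2.findContours(m,0,2)[0],key=cv2.contourArea)[:,0]
    cam=ray(n,320,200)[0][:2]
    def res(p,z):
        out=[]
        for u,v in ct:
            P=plane(n,u,v,z)[:2]; d=P-p[:2]
            near=d@((cam-p[:2])/np.linalg.norm(cam-p[:2]))/np.linalg.norm(d)
            if near<.3 if z>.01 else near>-.1: out.append((np.linalg.norm(d)-p[2],near))
        return np.array(out)
    c0=plane(n,*sd,.02)[:2]
    for z,half in((.032,'far'),(.0,'near')):
        P=np.array([plane(n,u,v,z)[:2] for u,v in ct]); 
        e=(cam-c0)/np.linalg.norm(cam-c0); q=(P-c0)@e
        P=P[q<0.0] if half=='far' else P[q>0.02]
        r=least_squares(lambda p:np.hypot(*(P-p[:2]).T)-p[2],[*c0,.089],loss="soft_l1",f_scale=.002)
        r2=least_squares(lambda p:np.hypot(*(P-p[:2]).T)-.0895,c0,loss="soft_l1",f_scale=.002)
        print(n,half,r.x,r2.x,np.sqrt(np.mean(r2.fun**2)))
a=cv2.resize(t[165:205,340:385],None,fx=14,fy=14,interpolation=cv2.INTER_CUBIC)
b=cv2.resize(s[150:200,295:335],None,fx=12,fy=12,interpolation=cv2.INTER_CUBIC);b=b[:a.shape[0]]
a=a[:b.shape[0]]
cv2.imwrite("pics/ga.png",np.hstack([a,b])[:600,:1200]);print(a.shape,b.shape)
cv2.imwrite("pics/ga1.png",a);cv2.imwrite("pics/ga2.png",b)
E
```

```text
side [0.48185646 1.22729875 1.28021511]
top [0.35387748 0.11607092 1.2449166 ]
ring tri (array([0.5672996 , 0.16428311, 0.04644257]), np.float64(0.0012736930468465455)) [0.56766373 0.16414898 0.048     ] [0.56656212 0.16579391 0.048     ]
zero (array([0.4452309 , 0.02069986, 0.01180757]), np.float64(0.0018538530162191108)) [0.44613946 0.02059916 0.012     ] [0.44432169 0.02106586 0.012     ]
top far [0.59750647 0.20689521 0.08291762] [0.58990971 0.20452153] 0.0019826465252672596
top near [0.60007492 0.20791854 0.08696732] [0.60321837 0.20874403] 0.0014584594805743677
side far [0.59727952 0.21125835 0.08256392] [0.59696421 0.21991628] 0.0038487155871045407
side near [0.59804094 0.20716361 0.08652402] [0.59852765 0.20376105] 0.0012428992416196815
(560, 630, 3) (560, 480, 3)
```

View pics/ga1.png

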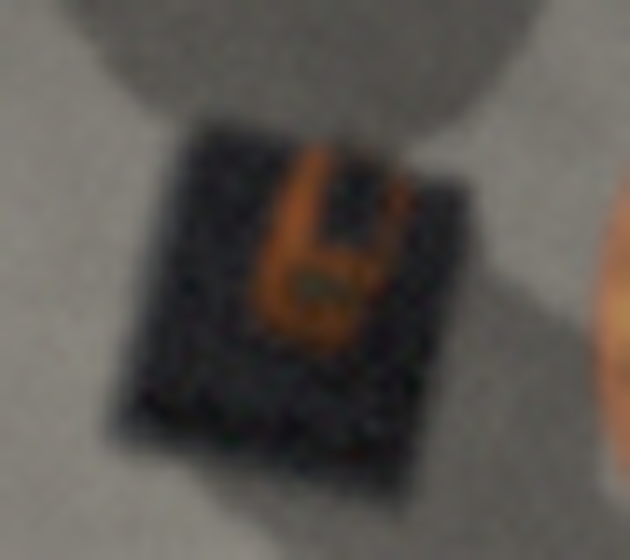

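View pics/ga2.png

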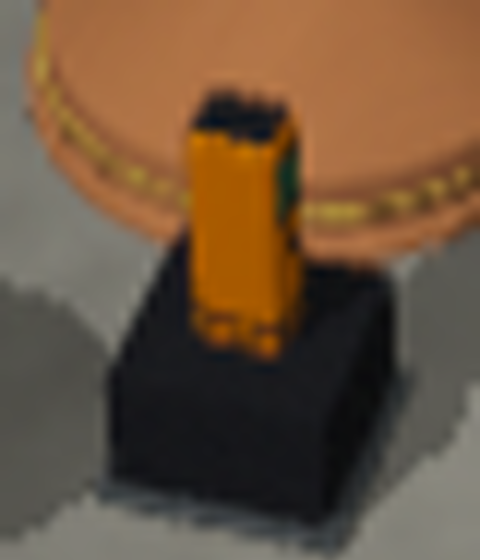

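```bash
python3 - <<'E'
from h import *
S=lambda x,y:(x/12+295-.5+.04,y/12+150-.46); T=lambda x,y:(x/14+340-.46,y/14+165-.46)
print("edge low",tri(S(272,355),T(255,320)),"edge hi",tri(S(280,140),T(285,250)))
for nm,p,z in(("s near low",S(272,355),.05),("s left low",S(192,330),.05),("s right low",S(302,320),.05),("s near hi",S(278,140),.13),("s left hi",S(192,128),.13),("s right hi",S(300,125),.13),("s back hi",S(215,92),.13)): print(nm,plane("side",*p,z))
for nm,p,z in(("t LF low",T(258,325),.05),("t RF low",T(350,350),.05),("t LF hi",T(290,250),.13),("t RF hi",T(385,270),.13),("t LB hi",T(310,145),.13),("t RB hi",T(412,175),.13)): print(nm,plane("top",*p,z))
# stand block top corners
for nm,p,z in(("t",T(200,122),.05),("t",T(472,185),.05),("b",T(405,495),.0),("b",T(115,430),.0)): print("stand",plane("top",*p,z))
for nm,p,z in(("l",S(112,385),.05),("f",S(330,430),.05),("r",S(392,285),.05)): print("stand s",plane("side",*p,z))
import cv2
from scipy.spatial.transform import Rotation as R
print(R.from_quat([0.11872098,0.69707807,-0.11970343,0.69689209]).as_matrix().round(3))
E
```

```text
edge low (array([ 0.60892142, -0.01174094,  0.05138383]), np.float64(0.0007686809653058113)) edge hi (array([ 0.60472612, -0.00920647,  0.1381285 ]), np.float64(0.0026000702636387444))
s near low [ 0.60868325 -0.01300507  0.05      ]
s left low [ 0.63257993 -0.02229872  0.05      ]
s right low [ 0.60101947 -0.0277551   0.05      ]
s near hi [ 0.60486296 -0.0174951   0.13      ]
s left hi [ 0.62926764 -0.02144456  0.13      ]
s right hi [ 0.59914675 -0.02390579  0.13      ]
s back hi [ 0.62399656 -0.03660138  0.13      ]
t LF low [ 0.60841966 -0.01260454  0.05      ]
t RF low [ 0.60231448 -0.03372346  0.05      ]
t LF hi [ 0.60789153 -0.01140275  0.13      ]
t RF hi [ 0.60327049 -0.03184579  0.13      ]
t LB hi [ 0.63121736 -0.01646346  0.13      ]
t RB hi [ 0.62432491 -0.03842889  0.13      ]
stand [ 6.56859193e-01 -4.92516159e-04  5.00000000e-02]
stand [ 0.64121848 -0.06341905  0.05      ]
stand [ 0.5771218  -0.05206766  0.        ]
stand [0.5936603  0.01709712 0.        ]
stand s [0.65374065 0.00113079 0.05      ]
stand s [0.58999146 0.01659471 0.05      ]
stand s [ 0.57579245 -0.04339348  0.05      ]
[[-0.     0.332  0.943]
 [-0.001  0.943 -0.332]
 [-1.    -0.001 -0.   ]]
```

>>> {"fn": "jog_arm", "kwargs": {"deltas": [-0.096,0,0,0,-0.441,0.588,1,-0.096,0,0,0,-0.441,0.588,1,-0.096,0,0,0,-0.441,0.588,1,-0.096,0,0,0,-0.441,0.588,1,-0.096,0,0,0,-0.441,0.588,1,-0.096,0,0,0,-0.441,0.588,1,-0.096,0,0,0,-0.441,0.588,1,-0.096,0,0,0,-0.441,0.588,1,-0.096,0,0,0,-0.441,0.588,1,-0.096,0,0,0,-0.441,0.588,1]}}

```text
t: 1.1
ee_pos: [0.4859, 0.1716, 0.2502]
tool_rot: [0.702, 0.086, 0.702, -0.086]
force: [1.3, 0.6, -0.4]
finger_gap: 0.0851
```

```bash
cat >> h.py <<'E'
from scipy.spatial.transform import Rotation as Ro
def delta(target,Rt=None):
    from bench import ctrl
    s=ctrl.get_state();q=s["tool_rot"];R=Ro.from_quat([q[1],q[2],q[3],q[0]])
    sh=R.inv().apply(np.asarray(target)-s["ee_pos"])
    rv=(R.inv()*Rt).as_rotvec() if Rt is not None else np.zeros(3)
    print("t",s["t"],"pos",s["ee_pos"].round(4),"q",s["joint_pos"].round(3),"F",s["force"].round(2),"T",s["wrist_torque"].round(3),"gap",round(s["finger_gap"],4))
    print("axes\n",R.as_matrix().round(3));print("turn",rv.round(4),"shift",sh.round(4))
E
python3 - <<'E'
from h import *
x=np.array([0,0,-1.]);y=np.array([np.cos(np.radians(76)),np.sin(np.radians(76)),0])
delta([.6155,-.0225,.25],Ro.from_matrix(np.c_[x,y,np.cross(x,y)]))
E
```

```text
t 1.1 pos [0.4859 0.1716 0.2502] q [ 0.316  0.263  1.87   0.     1.009 -1.012] F [ 1.31  0.56 -0.44] T [-0.019  0.017 -0.009] gap 0.0851
axes
 [[-0.     0.24   0.971]
 [ 0.     0.971 -0.24 ]
 [-1.    -0.    -0.   ]]
turn [ 0.0015 -0.0002  0.0001] shift [ 0.0002 -0.1573  0.1725]
```

>>> {"fn": "jog_arm", "kwargs": {"deltas": [0,0,0,0,-0.157,0.172,1,0,0,0,0,-0.157,0.172,1,0,0,0,0,-0.157,0.172,1,0,0,0,0,-0.157,0.172,1,0,0,0,0,-0.157,0.172,1,0,0,0,0,-0.157,0.172,1,0,0,0,0,-0.157,0.172,1]}}

```text
t: 1.8
ee_pos: [0.6141, -0.0207, 0.2496]
tool_rot: [0.701, 0.086, 0.702, -0.086]
force: [-0.0, 0.0, 1.2]
finger_gap: 0.0854
```

```bash
python3 - <<'E'
from h import *
delta([.6155,-.0225,.095])
for n,c in(("side",(250,100,120,120)),("top",(300,120,120,120))):
    im=eyes.camera(n)[:,:,::-1];x,y,w,h=c
    cv2.imwrite(f"pics/{n}1.png",cv2.resize(im[y:y+h,x:x+w],None,fx=4,fy=4,interpolation=cv2.INTER_CUBIC))
E
```

```text
t 1.8 pos [ 0.6141 -0.0207  0.2496] q [-0.053  0.409  1.654  0.     1.08  -1.38 ] F [-0.03  0.04  1.16] T [ 0.023 -0.023 -0.003] gap 0.0854
axes
 [[-0.001  0.242  0.97 ]
 [ 0.     0.97  -0.242]
 [-1.    -0.    -0.002]]
turn [0. 0. 0.] shift [ 0.1546 -0.0014  0.0021]
```

View pics/side1.png

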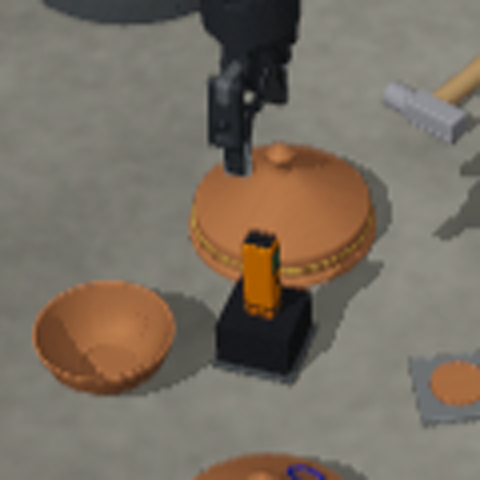

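>>> {"fn": "jog_arm", "kwargs": {"deltas": [0,0,0,0.04,-0.001,0.001,1,0,0,0,0.08,-0.001,0.001,1,0,0,0,0.12,-0.001,0.001,1,0,0,0,0.155,-0.001,0.001,1,0,0,0,0.155,-0.001,0.001,1,0,0,0,0.155,-0.001,0.001,1]}}

```text
t: 2.5
ee_pos: [0.6148, -0.0203, 0.0957]
tool_rot: [0.702, 0.085, 0.702, -0.085]
force: [0.2, 0.5, 1.1]
finger_gap: 0.0855
```

```bash
python3 - <<'E'
from h import *
delta([.6155,-.0225,.095])
for n,c in(("side",(250,100,120,120)),("top",(300,120,120,120))):
    im=eyes.camera(n)[:,:,::-1];x,y,w,h=c
    cv2.imwrite(f"pics/{n}2.png",cv2.resize(im[y:y+h,x:x+w],None,fx=4,fy=4,interpolation=cv2.INTER_CUBIC))
E
```

```text
t 2.5 pos [ 0.6148 -0.0203  0.0957] q [-0.052  0.613  1.735  0.     0.795 -1.382] F [0.15 0.49 1.06] T [ 0.023 -0.017 -0.017] gap 0.0855
axes
 [[-0.001  0.239  0.971]
 [ 0.     0.971 -0.239]
 [-1.    -0.    -0.001]]
turn [0. 0. 0.] shift [ 0.0007 -0.0019  0.0012]
```

View pics/side2.png

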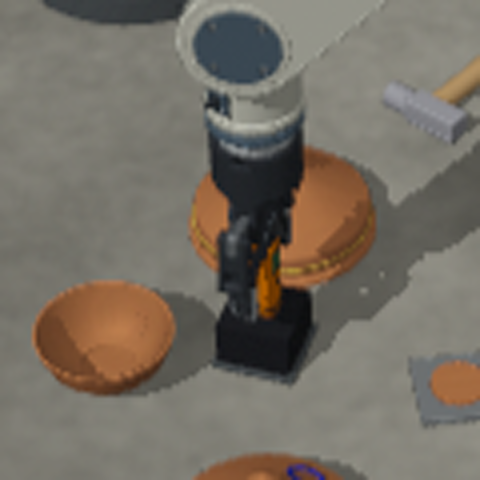

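View pics/top2.png

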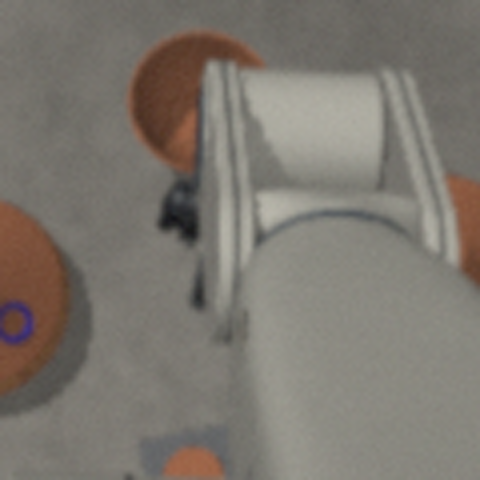

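>>> {"fn": "jog_arm", "kwargs": {"deltas": [0,0,0,0,-0.002,0.001,0.5,0,0,0,0,-0.002,0.001,0.3,0,0,0,0,-0.002,0.001,0,0,0,0,0,-0.002,0.001,0,0,0,0,0,-0.002,0.001,0,0,0,0,0,-0.002,0.001,0,0,0,0,0,-0.002,0.001,0,0,0,0,0,-0.002,0.001,0]}}

```text
t: 3.4
ee_pos: [0.6158, -0.0236, 0.0958]
tool_rot: [0.702, 0.086, 0.702, -0.086]
force: [-1.5, -0.1, 5.5]
finger_gap: 0.0217
```

```bash
python3 - <<'E'
from h import *
delta([.6155,-.0225,.095])
E
```

```text
t 3.4 pos [ 0.6158 -0.0236  0.0958] q [-0.058  0.614  1.733 -0.     0.794 -1.386] F [-1.49 -0.06  5.48] T [ 0.031  0.208 -0.024] gap 0.0217
axes
 [[ 0.     0.24   0.971]
 [-0.     0.971 -0.24 ]
 [-1.     0.     0.   ]]
turn [0. 0. 0.] shift [ 0.0008  0.001  -0.0006]
```

>>> {"fn": "jog_arm", "kwargs": {"deltas": [0,0,0,-0.02,0,0,0,0,0,0,-0.05,0,0,0,0,0,0,-0.08,0,0,0,0,0,0,-0.11,0,0,0,0,0,0,-0.11,0,0,0,0,0,0,-0.11,0,0,0]}}

```text
t: 4.0
ee_pos: [0.6157, -0.0236, 0.2054]
tool_rot: [0.702, 0.086, 0.702, -0.086]
force: [0.5, -0.8, -1.9]
finger_gap: 0.0214
```

```bash
python3 - <<'E'
from h import *
delta([.4452,.0208,.205])
for n,c in(("side",(250,80,140,140)),):
    im=eyes.camera(n)[:,:,::-1];x,y,w,h=c
    cv2.imwrite(f"pics/{n}3.png",cv2.resize(im[y:y+h,x:x+w],None,fx=4,fy=4,interpolation=cv2.INTER_CUBIC))
E
```

```text
t 4.0 pos [ 0.6157 -0.0236  0.2054] q [-0.058  0.462  1.684 -0.     0.995 -1.386] F [ 0.46 -0.79 -1.87] T [-0.043  0.026 -0.008] gap 0.0214
axes
 [[ 0.001  0.24   0.971]
 [-0.     0.971 -0.24 ]
 [-1.     0.     0.001]]
turn [0. 0. 0.] shift [ 0.0003  0.0021 -0.1761]
```

View pics/side3.png

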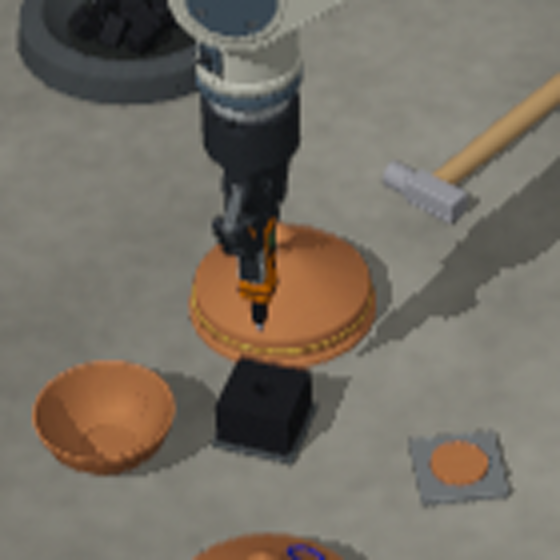

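>>> {"fn": "jog_arm", "kwargs": {"deltas": [0,0,0,0,0.002,-0.05,0,0,0,0,0,0.002,-0.1,0,0,0,0,0,0.002,-0.15,0,0,0,0,0.02,0.002,-0.176,0,0,0,0,0.06,0.002,-0.176,0,0,0,0,0.08,0.002,-0.176,0,0,0,0,0.08,0.002,-0.176,0,0,0,0,0.08,0.002,-0.176,0]}}

```text
t: 4.85
ee_pos: [0.4447, 0.0207, 0.1246]
tool_rot: [0.701, 0.086, 0.703, -0.086]
force: [0.4, 0.5, -0.5]
finger_gap: 0.0214
```

```bash
python3 - <<'E'
from h import *
print(plane("side",315,162,.12),plane("side",315,162,.118))
delta([.4452,.0208,.098])
for n,c in(("side",(300,120,120,120)),("top",(300,190,100,100))):
    im=eyes.camera(n)[:,:,::-1];x,y,w,h=c
    cv2.imwrite(f"pics/{n}4.png",cv2.resize(im[y:y+h,x:x+w],None,fx=5,fy=5,interpolation=cv2.INTER_CUBIC))
E
```

```text
[ 0.61478272 -0.02401729  0.12      ] [ 0.61501186 -0.02617433  0.118     ]
t 4.85 pos [0.4447 0.0207 0.1246] q [ 0.02   0.377  2.099  0.     0.668 -1.308] F [ 0.42  0.48 -0.47] T [ 0.003 -0.012  0.045] gap 0.0214
axes
 [[-0.003  0.24   0.971]
 [-0.     0.971 -0.24 ]
 [-1.    -0.001 -0.003]]
turn [0. 0. 0.] shift [0.0266 0.0003 0.0005]
```

View pics/side4.png

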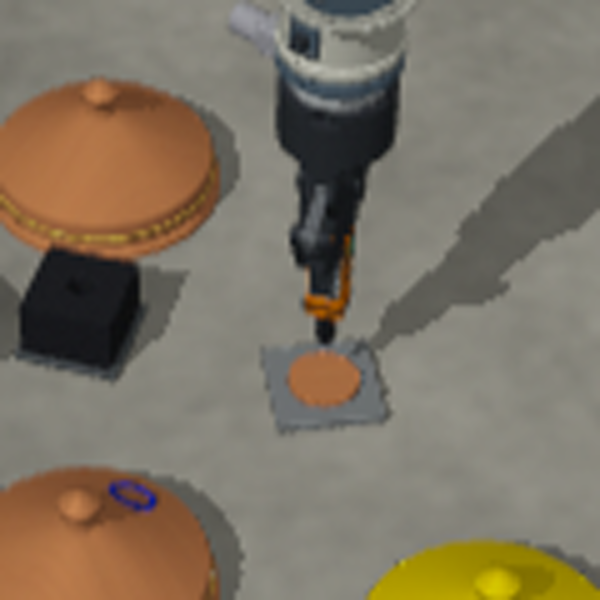

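View pics/top4.png

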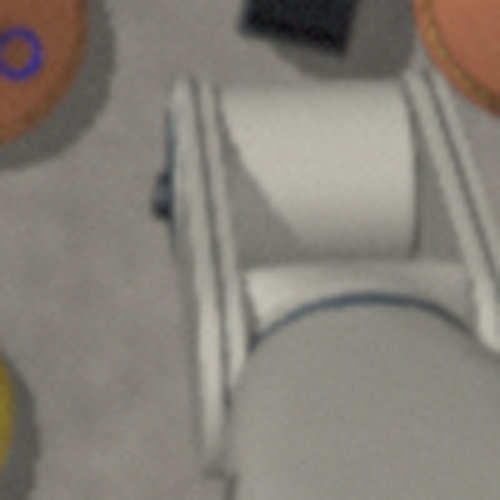

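>>> {"fn": "jog_arm", "kwargs": {"deltas": [0,0,0,0.012,0,0,0,0,0,0,0.018,0,0,0,0,0,0,0.022,0,0,0,0,0,0,0.022,0,0,0,0,0,0,0.022,0,0,0]}}

```text
t: 5.45
ee_pos: [0.4453, 0.0207, 0.1032]
tool_rot: [0.702, 0.086, 0.702, -0.086]
force: [0.1, -0.3, -0.2]
finger_gap: 0.0216
```

>>> {"fn": "jog_arm", "kwargs": {"deltas": [0,0,0,0.001,0,0,0,0,0,0,0.002,0,0,0,0,0,0,0.002,0,0,0,0,0,0,0.002,0,0,0]}}

```text
t: 5.85
ee_pos: [0.4453, 0.0207, 0.1014]
tool_rot: [0.702, 0.086, 0.702, -0.086]
force: [0.9, -1.1, -1.7]
finger_gap: 0.0217
```

>>> {"fn": "jog_arm", "kwargs": {"deltas": [0,0,0,0.002,0,0,0,0,0,0,0.002,0,0,0,0,0,0,0.002,0,0,0]}}

```text
t: 6.15
ee_pos: [0.4453, 0.0207, 0.0993]
tool_rot: [0.702, 0.086, 0.702, -0.086]
force: [-0.1, -0.4, -1.3]
finger_gap: 0.0213
```

>>> {"fn": "jog_arm", "kwargs": {"deltas": [0,0,0,0.001,0,0,0,0,0,0,0.001,0,0,0,0,0,0,0.001,0,0,0]}}

```text
t: 6.45
ee_pos: [0.4453, 0.0207, 0.0983]
tool_rot: [0.702, 0.086, 0.702, -0.086]
force: [0.3, 0.2, -1.0]
finger_gap: 0.0216
```

>>> {"fn": "jog_arm", "kwargs": {"deltas": [0,0,0,0.001,0,0,0,0,0,0,0.001,0,0,0,0,0,0,0.001,0,0,0]}}

```text
t: 6.75
ee_pos: [0.4454, 0.0207, 0.0974]
tool_rot: [0.702, 0.086, 0.702, -0.086]
force: [0.1, 0.5, 0.5]
finger_gap: 0.0215
```

>>> {"fn": "jog_arm", "kwargs": {"deltas": [0,0,0,0.001,0,0,0,0,0,0,0.001,0,0,0,0,0,0,0.001,0,0,0]}}

```text
t: 7.05
ee_pos: [0.4454, 0.0207, 0.0963]
tool_rot: [0.702, 0.086, 0.702, -0.086]
force: [0.2, 0.4, 1.6]
finger_gap: 0.0212
```

>>> {"fn": "jog_arm", "kwargs": {"deltas": [0,0,0,0.001,0,0,0,0,0,0,0.001,0,0,0,0,0,0,0.001,0,0,0]}}

```text
t: 7.35
ee_pos: [0.4454, 0.0207, 0.0953]
tool_rot: [0.702, 0.086, 0.702, -0.086]
force: [1.0, 0.3, 1.8]
finger_gap: 0.0211
```

>>> {"fn": "jog_arm", "kwargs": {"deltas": [0,0,0,0.001,0,0,0,0,0,0,0.001,0,0,0,0,0,0,0.001,0,0,0]}}

```text
t: 7.65
ee_pos: [0.4454, 0.0207, 0.0943]
tool_rot: [0.702, 0.086, 0.702, -0.086]
force: [0.5, -0.8, 1.4]
finger_gap: 0.0215
```

>>> {"fn": "jog_arm", "kwargs": {"deltas": [0,0,0,0.0005,0,0,0,0,0,0,0.0005,0,0,0,0,0,0,0.0005,0,0,0]}}

```text
t: 7.95
ee_pos: [0.4453, 0.0207, 0.0938]
tool_rot: [0.702, 0.086, 0.702, -0.086]
force: [0.1, -0.3, 2.3]
finger_gap: 0.0216
```

>>> {"fn": "jog_arm", "kwargs": {"deltas": [0,0,0,0,0,0,0,0,0,0,0,0,0,0,0,0,0,0,0,0,0]}}

```text
t: 8.25
ee_pos: [0.4453, 0.0207, 0.0938]
tool_rot: [0.702, 0.086, 0.702, -0.086]
force: [-0.2, -0.6, 2.1]
finger_gap: 0.0212
```

>>> {"fn": "jog_arm", "kwargs": {"deltas": [0,0,0,0,0,0,0,0,0,0,0,0,0,0,0,0,0,0,0,0,0]}}

```text
t: 8.55
ee_pos: [0.4454, 0.0207, 0.0938]
tool_rot: [0.702, 0.086, 0.702, -0.086]
force: [-0.1, -0.5, 2.0]
finger_gap: 0.0216
```

>>> {"fn": "jog_arm", "kwargs": {"deltas": [0,0,0,0,0,0,0,0,0,0,0,0,0,0,0,0,0,0,0,0,0]}}

```text
t: 8.85
ee_pos: [0.4454, 0.0207, 0.0938]
tool_rot: [0.702, 0.086, 0.702, -0.086]
force: [1.0, -0.2, 1.7]
finger_gap: 0.0211
```

```bash
python3 - <<'E'
from h import *
delta([.4454,.0207,.0940])
for n,c in(("side",(325,150,80,80)),):
    im=eyes.camera(n)[:,:,::-1];x,y,w,h=c
    cv2.imwrite(f"pics/{n}5.png",cv2.resize(im[y:y+h,x:x+w],None,fx=7,fy=7,interpolation=cv2.INTER_CUBIC))
E
```

```text
t 8.85 pos [0.4454 0.0207 0.0938] q [ 0.02   0.44   2.111 -0.     0.59  -1.308] F [ 1.   -0.25  1.7 ] T [ 0.006 -0.118  0.018] gap 0.0211
axes
 [[ 0.     0.24   0.971]
 [-0.     0.971 -0.24 ]
 [-1.     0.     0.   ]]
turn [0. 0. 0.] shift [-0.0002  0.      0.    ]
```

View pics/side5.png

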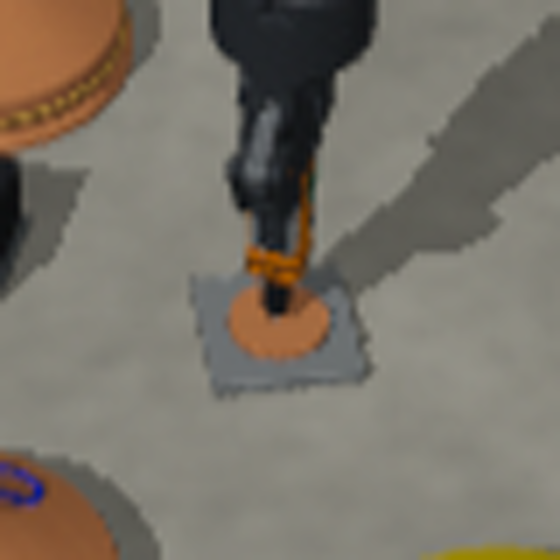

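```bash
python3 - <<'E'
from h import *
M=np.array([.567,.1648,.048]);n=np.array([-.589*.5,-.808*.5,.866]);n/=np.linalg.norm(n)
from bench import ctrl
q=ctrl.get_state()["tool_rot"];R=Ro.from_quat([q[1],q[2],q[3],q[0]])
a=np.cross([0,0,-1],-n);a/=np.linalg.norm(a)
Rt=Ro.from_rotvec(a*np.pi/6)*R; print(Rt.as_matrix().round(3),n)
np.save("Rt.npy",Rt.as_matrix())
delta(M+n*.13,Rt)
E
```

```text
[[ 0.295  0.167  0.941]
 [ 0.404  0.87  -0.281]
 [-0.866  0.463  0.189]] [-0.29451439 -0.40401975  0.86604233]
t 8.9 pos [0.4453 0.0207 0.0938] q [ 0.02   0.44   2.111  0.     0.59  -1.308] F [0.69 0.8  2.08] T [-0.039 -0.088  0.016] gap 0.0214
axes
 [[ 0.     0.24   0.971]
 [ 0.     0.971 -0.24 ]
 [-1.     0.     0.   ]]
turn [ 0.     -0.1976  0.4849] shift [-0.0668  0.109   0.0589]
```

Lift off, then go over tilted; the first rows straight up.

>>> {"fn": "jog_arm", "kwargs": {"deltas": [0,0,0,-0.02,0,0,0,0,0,0,-0.06,0,0,0,0,0,0,-0.1,0,0,0,0,-0.05,0.121,-0.1,0.03,0.015,0,0,-0.1,0.242,-0.1,0.06,0.03,0,0,-0.15,0.364,-0.1,0.09,0.045,0,0,-0.198,0.485,-0.09,0.109,0.059,0,0,-0.198,0.485,-0.067,0.109,0.059,0,0,-0.198,0.485,-0.067,0.109,0.059,0,0,-0.198,0.485,-0.067,0.109,0.059,0]}}

```text
t: 9.9
ee_pos: [0.5278, 0.1123, 0.1602]
tool_rot: [0.766, 0.243, 0.59, 0.077]
force: [-0.4, 0.5, -0.4]
finger_gap: 0.0215
```

```bash
python3 - <<'E'
from h import *
M=np.array([.567,.1648,.048]);n=np.array([-.2945,-.404,.866]);n/=np.linalg.norm(n)
delta(M+n*.13,Ro.from_matrix(np.load("Rt.npy")))
tip=M+n*(.13-.0858); print("tip px expected",proj("side",tip),proj("top",tip),proj("side",M),proj("top",M))
for n_,c in(("side",(270,150,100,100)),("top",(240,130,120,100))):
    im=eyes.camera(n_)[:,:,::-1];x,y,w,h=c
    cv2.imwrite(f"pics/{n_}6.png",cv2.resize(im[y:y+h,x:x+w],None,fx=6,fy=6,interpolation=cv2.INTER_CUBIC))
E
```

```text
t 9.9 pos [0.5278 0.1123 0.1602] q [-0.03   0.381  2.101  0.924  0.543 -2.138] F [-0.42  0.46 -0.39] T [-0.263  0.21  -0.018] gap 0.0215
axes
 [[ 0.292  0.169  0.941]
 [ 0.404  0.871 -0.281]
 [-0.867  0.462  0.186]]
turn [-0.0013 -0.0028  0.0012] shift [-0.0001  0.0004  0.0009]
tip px expected [330.37962968 206.8074689 ] [308.43825912 202.91473725] [326.18264411 218.76206508] [303.19836638 201.00497204]
```

View pics/side6.png

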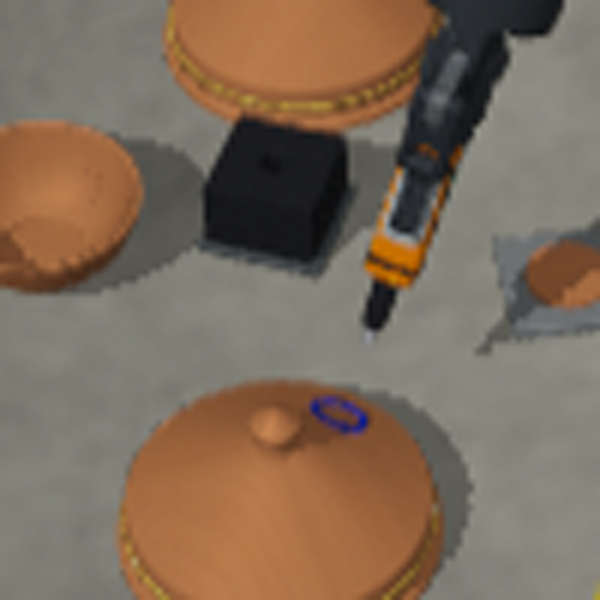

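View pics/top6.png

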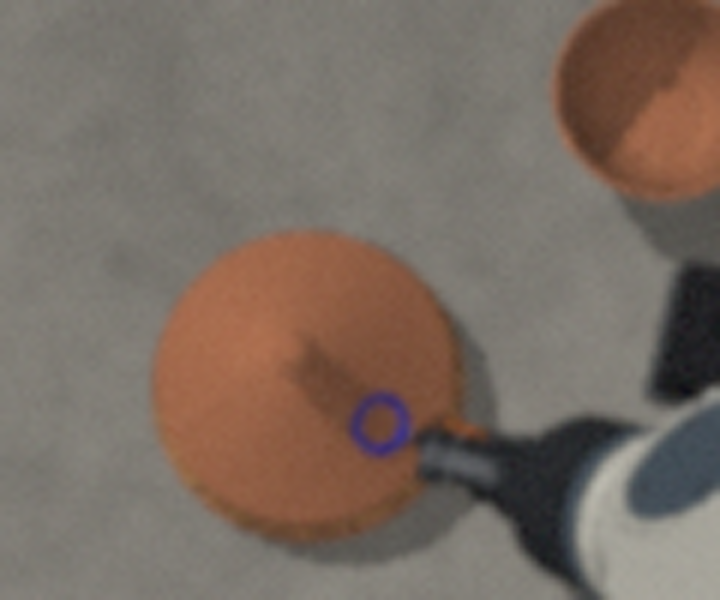

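>>> {"fn": "jog_arm", "kwargs": {"deltas": [0,0,0,0.015,0,0.001,0,0,0,0,0.025,0,0.001,0,0,0,0,0.034,0,0.001,0,0,0,0,0.034,0,0.001,0,0,0,0,0.034,0,0.001,0]}}

```text
t: 10.5
ee_pos: [0.5396, 0.126, 0.1316]
tool_rot: [0.767, 0.242, 0.589, 0.077]
force: [0.3, 0.6, -0.9]
finger_gap: 0.0214
```

```bash
python3 - <<'E'
from h import *
from bench import ctrl
M=np.array([.567,.1648,.048]);n=np.array([-.2945,-.404,.866]);n/=np.linalg.norm(n)
delta(M+n*.0858,Ro.from_matrix(np.load("Rt.npy")))
s=ctrl.get_state();q=s["tool_rot"];x=Ro.from_quat([q[1],q[2],q[3],q[0]]).as_matrix()[:,0]
tip=s["ee_pos"]+x*.0858;print("tip",tip,proj("side",tip),proj("top",tip))
for n_,c in(("side",(300,185,50,50)),("top",(280,180,50,40))):
    im=eyes.camera(n_)[:,:,::-1];x,y,w,h=c
    cv2.imwrite(f"pics/{n_}7.png",cv2.resize(im[y:y+h,x:x+w],None,fx=12,fy=12,interpolation=cv2.INTER_CUBIC))
E
```

```text
t 10.5 pos [0.5396 0.126  0.1316] q [ 0.     0.451  2.088  1.019  0.494 -2.22 ] F [ 0.31  0.62 -0.92] T [-0.268  0.203  0.006] gap 0.0214
axes
 [[ 0.294  0.167  0.941]
 [ 0.404  0.87  -0.281]
 [-0.866  0.463  0.189]]
turn [ 0.0004 -0.0003 -0.0001] shift [ 0.0103 -0.0003 -0.0009]
tip [0.56487883 0.16065309 0.05726741] [326.86746506 215.92125992] [304.378719  201.1385422]
```

View pics/side7.png

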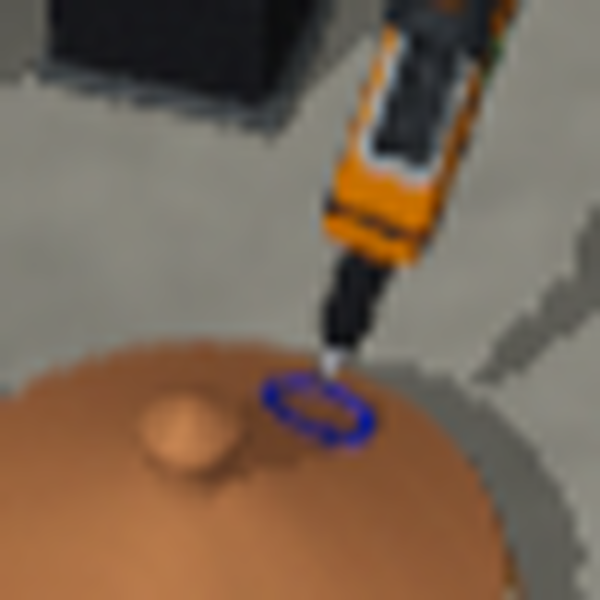

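View pics/top7.png

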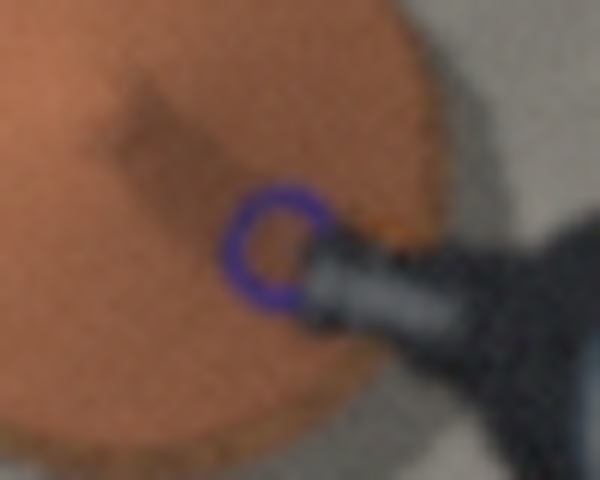

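>>> {"fn": "jog_arm", "kwargs": {"deltas": [0,0,0,0.003,0,0,0,0,0,0,0.006,0,0,0,0,0,0,0.008,0,0,0,0,0,0,0.008,0,0,0,0,0,0,0.008,0,0,0]}}

```text
t: 11.1
ee_pos: [0.5421, 0.129, 0.1245]
tool_rot: [0.767, 0.243, 0.589, 0.077]
force: [0.0, 0.2, -0.7]
finger_gap: 0.0211
```

>>> {"fn": "jog_arm", "kwargs": {"deltas": [0,0,0,0.001,0,0,0,0,0,0,0.001,0,0,0,0,0,0,0.001,0,0,0]}}

```text
t: 11.4
ee_pos: [0.5424, 0.1294, 0.1238]
tool_rot: [0.767, 0.243, 0.589, 0.077]
force: [-0.2, -0.4, -1.2]
finger_gap: 0.0212
```

>>> {"fn": "jog_arm", "kwargs": {"deltas": [0,0,0,0.001,0,0,0,0,0,0,0.001,0,0,0,0,0,0,0.001,0,0,0]}}

```text
t: 11.7
ee_pos: [0.5427, 0.1298, 0.1229]
tool_rot: [0.767, 0.243, 0.589, 0.077]
force: [-0.3, 0.4, -1.0]
finger_gap: 0.0212
```

>>> {"fn": "jog_arm", "kwargs": {"deltas": [0,0,0,0.001,0,0,0,0,0,0,0.001,0,0,0,0,0,0,0.001,0,0,0]}}

```text
t: 12.0
ee_pos: [0.543, 0.1302, 0.1221]
tool_rot: [0.767, 0.243, 0.589, 0.077]
force: [-1.2, -1.3, 0.2]
finger_gap: 0.0212
```

>>> {"fn": "jog_arm", "kwargs": {"deltas": [0,0,0,0.001,0,0,0,0,0,0,0.001,0,0,0,0,0,0,0.001,0,0,0]}}

```text
t: 12.3
ee_pos: [0.5433, 0.1306, 0.1212]
tool_rot: [0.767, 0.243, 0.589, 0.077]
force: [0.1, -0.5, 0.9]
finger_gap: 0.0213
```

```bash
cat > look.py <<'E'
import sys
from h import *
from bench import ctrl
k=sys.argv[1]
M=np.array([.567,.1648,.048]);n=np.array([-.2945,-.404,.866]);n/=np.linalg.norm(n)
delta(M+n*.0858,Ro.from_matrix(np.load("Rt.npy")))
print("Fn",ctrl.get_state()["force"]@n)
for n_,c in(("side",(300,185,50,50)),("top",(280,180,50,40))):
    im=eyes.camera(n_)[:,:,::-1];x,y,w,h=c
    cv2.imwrite(f"pics/{n_}{k}f.png",im)
    cv2.imwrite(f"pics/{n_}{k}.png",cv2.resize(im[y:y+h,x:x+w],None,fx=12,fy=12,interpolation=cv2.INTER_CUBIC))
    print("Fn",ctrl.get_state()["force"]@n)
E
python3 look.py 8
```

```text
t 12.3 pos [0.5433 0.1306 0.1212] q [ 0.01   0.476  2.083  1.056  0.479 -2.251] F [ 0.11 -0.55  0.95] T [-0.239  0.158 -0.04 ] gap 0.0213
axes
 [[ 0.295  0.167  0.941]
 [ 0.404  0.87  -0.281]
 [-0.866  0.463  0.189]]
turn [ 0.0001  0.0004 -0.0002] shift [-0.0016 -0.0002 -0.0012]
Fn 1.0074122006211728
Fn 1.115167262623867
Fn 0.16546453545469733
```

View pics/side8.png

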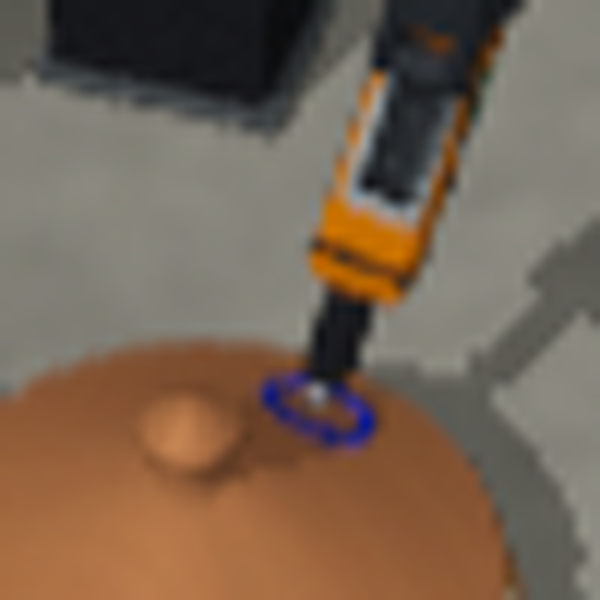

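View pics/top8.png

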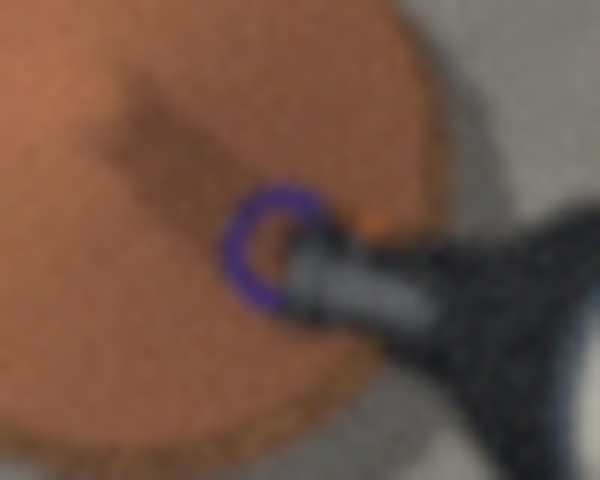

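>>> {"fn": "jog_arm", "kwargs": {"deltas": [0,0,0,0.001,0,0,0,0,0,0,0.001,0,0,0,0,0,0,0.001,0,0,0]}}

```text
t: 12.7
ee_pos: [0.5436, 0.131, 0.1203]
tool_rot: [0.767, 0.243, 0.589, 0.077]
force: [-0.6, -0.4, 1.1]
finger_gap: 0.0215
```

>>> {"fn": "jog_arm", "kwargs": {"deltas": [0,0,0,0.001,0,0,0,0,0,0,0.001,0,0,0,0,0,0,0.001,0,0,0]}}

```text
t: 13.0
ee_pos: [0.5439, 0.1314, 0.1194]
tool_rot: [0.767, 0.243, 0.589, 0.077]
force: [-2.1, -0.9, 1.7]
finger_gap: 0.0213
```

>>> {"fn": "jog_arm", "kwargs": {"deltas": [0,0,0,0.0005,0,0,0,0,0,0,0.0005,0,0,0,0,0,0,0.0005,0,0,0]}}

```text
t: 13.3
ee_pos: [0.544, 0.1316, 0.119]
tool_rot: [0.767, 0.243, 0.589, 0.077]
force: [-1.1, -0.5, 2.0]
finger_gap: 0.0212
```

>>> {"fn": "jog_arm", "kwargs": {"deltas": [0,0,0,0,0,0,0,0,0,0,0,0,0,0]}}

```text
t: 13.5
ee_pos: [0.5441, 0.1316, 0.119]
tool_rot: [0.767, 0.243, 0.589, 0.077]
force: [-0.7, -1.4, 2.0]
finger_gap: 0.0213
```

```bash
python3 look.py 9; python3 - <<'E'
import cv2,numpy as np
for n,a in(("side","side0.png"),("top","top0.png")):
    for f in(a,n+"8f.png",n+"9f.png"):
        im=cv2.imread("pics/"+f);h=cv2.cvtColor(im,cv2.COLOR_BGR2HSV)
        if n=="side": # lid left/bottom outline
            m=cv2.inRange(h,(3,80,60),(16,255,255))[210:262,285:348]
        else: m=cv2.inRange(h,(3,80,60),(16,255,255))[160:225,260:322]
        ys,xs=np.nonzero(m);print(n,f,xs.min(),ys.min(),ys.max(), np.median(xs[ys>40]) if n=="side" else np.median(ys[xs<12]))
E
```

```text
t 13.5 pos [0.5441 0.1316 0.119 ] q [ 0.012  0.481  2.081  1.063  0.476 -2.257] F [-0.71 -1.42  2.02] T [-0.26   0.144 -0.03 ] gap 0.0213
axes
 [[ 0.295  0.167  0.941]
 [ 0.404  0.87  -0.281]
 [-0.866  0.463  0.189]]
turn [ 0.0001  0.0004 -0.0001] shift [-0.0041 -0.0002 -0.0012]
Fn 2.53758290108274
Fn 1.9930218976786347
Fn 1.9290587947910776
side side0.png 4 3 49 30.0
side side8f.png 4 0 49 30.0
side side9f.png 4 0 49 30.0
top top0.png 5 8 59 34.0
top top8f.png 5 9 59 34.0
top top9f.png 5 8 59 34.0
```

View pics/side9.png

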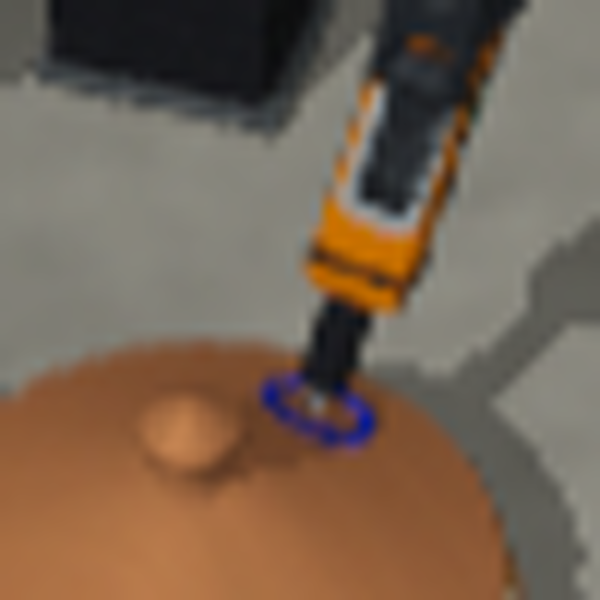

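```bash
python3 -c "
from bench import ctrl
print(ctrl.job_done()); s=ctrl.get_state(); print(s['t'],s['ee_pos'],s['force'],s['finger_gap'])"
```

```text
the job is handed in; nothing more can be done
None
the job is handed in; nothing more can be done
```

I zeroed the gauge on the copper disc, and handed the job in at about 13.6 s with it still pressed inside the blue ring. No verdict was reported, so the figures below are from my own checks.

- **Zeroing:** I drew the gauge straight up out of the stand and pressed it upright on the disc for about 0.9 s. The force was about 3 N, which puts the spring tip about 4 mm in.
- **Measuring:** I tilted the gauge 30° to match the slope and pressed it in small steps on the ringed copper cover. At hand-in the contact force was about 3 N, again about 4 mm in, with the jaws still closed on the gauge at 21 mm. The tool matched my computed copper normal to under 0.001 rad. That normal is uncertain by about 2°.
- **Position and cover:** The side view shows the tip inside the ring, about 2–4 mm from its centre. The cover's outline had not moved from the first pictures in either view.

**Limits of these checks:**
- The force readings vary by about 1 N and include the gauge's weight, so the forces and tip depths are estimates. They agree with the geometry.
- The top view could not confirm the contact point, because the gripper hid the tip.
- I did not compare the other things on the bench against the first pictures. Nothing unusual showed in the force readings.

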